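# Clear the tray, close-pack hex adaptors and shut the tray with its plate

## Task

First take the round collar left in the blue tray out and lay it flat in the orange dish. Next pack every hex adaptor on the bench into the blue tray, standing flat on its floor with the spigot up and close-packed, so that each one has flat faces touching flat faces of at least two others. Then take the aluminium retaining plate from its stand and slide it down, upright and fully home, into the slot across the tray's open front, with the whole pack behind it and every other thing on the bench left where it is.

Things in the scene. Friction and masses are not known exactly. Their poses are not given: they have to be found in the camera images.
- adaptor1: steel hex adaptor, 0.2 to 0.4 kg: hexagonal base 46 mm across flats (53.1 over corners), 20 mm tall, with a round spigot 20 mm in diameter rising 30 mm from its middle (50 mm in all). Starts standing on its base. Origin: centre of the underside; z up along the spigot; corners on +x and -x, flats facing +y and -y and every 60 degrees. Four to six of the six are present
- adaptor1_end (a point): centre of the top of adaptor1's spigot, 50 mm above its origin
- adaptor2: steel hex adaptor, 0.2 to 0.4 kg: hexagonal base 46 mm across flats (53.1 over corners), 20 mm tall, with a round spigot 20 mm in diameter rising 30 mm from its middle (50 mm in all). Starts standing on its base. Origin: centre of the underside; z up along the spigot; corners on +x and -x, flats facing +y and -y and every 60 degrees. Four to six of the six are present
- adaptor2_end (a point): centre of the top of adaptor2's spigot, 50 mm above its origin
- adaptor3: steel hex adaptor, 0.2 to 0.4 kg: hexagonal base 46 mm across flats (53.1 over corners), 20 mm tall, with a round spigot 20 mm in diameter rising 30 mm from its middle (50 mm in all). Starts standing on its base. Origin: centre of the underside; z up along the spigot; corners on +x and -x, flats facing +y and -y and every 60 degrees. Four to six of the six are present
- adaptor3_end (a point): centre of the top of adaptor3's spigot, 50 mm above its origin
- adaptor4: steel hex adaptor, 0.2 to 0.4 kg: hexagonal base 46 mm across flats (53.1 over corners), 20 mm tall, with a round spigot 20 mm in diameter rising 30 mm from its middle (50 mm in all). Starts standing on its base. Origin: centre of the underside; z up along the spigot; corners on +x and -x, flats facing +y and -y and every 60 degrees. Four to six of the six are present
- adaptor4_end (a point): centre of the top of adaptor4's spigot, 50 mm above its origin
- adaptor5: steel hex adaptor, 0.2 to 0.4 kg: hexagonal base 46 mm across flats (53.1 over corners), 20 mm tall, with a round spigot 20 mm in diameter rising 30 mm from its middle (50 mm in all). Starts standing on its base. Origin: centre of the underside; z up along the spigot; corners on +x and -x, flats facing +y and -y and every 60 degrees. Four to six of the six are present
- adaptor5_end (a point): centre of the top of adaptor5's spigot, 50 mm above its origin
- adaptor6: steel hex adaptor, 0.2 to 0.4 kg: hexagonal base 46 mm across flats (53.1 over corners), 20 mm tall, with a round spigot 20 mm in diameter rising 30 mm from its middle (50 mm in all). Starts standing on its base. Origin: centre of the underside; z up along the spigot; corners on +x and -x, flats facing +y and -y and every 60 degrees. Four to six of the six are present
- adaptor6_end (a point): centre of the top of adaptor6's spigot, 50 mm above its origin
- tray: blue tray fixed to the bench. Origin: centre of underside; floor 5 mm up. Bay: y = -92.5 to +92.5 mm (side walls' inner faces), x = +60 mm (back wall's inner face) to -38 mm (slot). Walls 6 mm thick, tops 23 mm up. The -x front is open; at its ends steel guide posts form the slot: inner posts x = -26 to -38, outer -49 to -57 mm, |y| above 84.5 mm, 45 mm high
- slot (a point): middle of the tray's front slot, on the tray floor (tray x = -43.5, y = 0, z = 5 mm), axes as the tray's; the slot is 11 mm wide along x and 185 mm long along y; the posts guide only the plate's ends
- plate: loose aluminium retaining plate, 0.24 kg, 8 mm thick (x), 178 mm long (y), 50 mm high (z), with a central grip tab of the same thickness, 60 mm long, rising to 92 mm. Origin: centre of its lower edge; either side may face the bay. At the start it stands upright in the stand's slot; when home in the tray its origin is at the slot point
- stand: fixed stand in which the plate stands at the start: base 50 x 150 mm, 6 mm thick, with two rails along y, 28 mm high above the bench, that leave a slot 11 mm wide for the plate. Origin: centre of the underside
- collar: plain round steel collar (a ring, not one of the adaptors), 52 mm outside, 26 mm bore, 28 mm tall, 0.25 kg, lying flat in the tray's bay at the start. Origin: centre of the underside
- dish: shallow square orange parts dish fixed to the bench: 120 x 120 mm outside, walls 4 mm thick and 25 mm high, floor 4 mm thick. Origin: centre of the underside
- dish_floor (a point): centre of the dish's inner floor, 4 mm above the bench; axes along the dish's sides
- spanner: open-ended spanner, 200 mm, lying flat; a bystander
- oil: yellow bottle, 52 mm diameter, 130 mm tall; a bystander
- block: dark steel block 75 x 50 x 25 mm; a bystander
- offcut: lying brass bar, 32 mm diameter, 90 mm long; a bystander
Things that resemble listed ones, but are neither listed nor needed, are in the scene too. Leave any green or pink look-alike of the adaptor2 alone.

How it is judged:
By the outcome, as a careful person would: the job done as asked, in the order asked, and still so for the second after the job is handed in, with the robot touching nothing.
Of adaptor1, adaptor2, adaptor3, adaptor4, adaptor5, adaptor6 only 4 to 6 are there at a start; the rules pass over those that are not, and their reading is None.
At some moment in a run one of adaptor1, adaptor2, adaptor3, adaptor4, adaptor5, adaptor6 may be knocked a few centimetres aside while the robot is not near it.
It also fails if it takes over 210 s, if anything falls off the work surface, if the arm or the gripper's body presses on something with over 40 N, if the wrist force passes 120 N, or if a joint passes its speed limit or range.

## Robot

A 7-joint arm with a two-finger parallel gripper is mounted at the origin on the work surface. World frame = base frame: x ahead of the robot, y to its left, z up, the work surface at z = 0. Lengths are in m, angles in rad, forces in N, time in s.
With the tool pointing down it reaches from about 0.4 to 0.85 m from the base axis. Payload 6.9 kg.
Tool frame: the origin (TCP) lies midway between the tips of the shut fingers; the grasp point (between the pads) lies behind it (ctrl.pinch_z is the z of the grasp point in the tool frame, in m); z points along the fingers, y is the line along which they close (so a half turn about z gives the same grasp; the last joint's range is limited). The gripper opens to 85 mm and grips with 20 to 120 N. Pads are 22 mm wide; open, the fingers measure 114 mm over their backs; the gripper's body (76 mm by 85 mm) begins 54 mm behind the grasp point. The pads swing forward as they close: fully open they stand 13 mm farther back than shut.
Start: joints at [-1.123, 0.507, -0.238, 1.5, 0.126, 1.149, -0.155], TCP at [0.21, 0.589, 0.192] pointing down, gripper open.
Joint ranges: [-3.08, 3.08], [-0.24, 2.05], [-1.43, 1.35], [0, 2.5], [-1.52, 4.66], [0.17, 1.96], [-2.89, 2.89]. Speed limits (rad/s): [2.39, 2.39, 3.14, 3.14, 3.14, 3.14, 3.14].

## Interface

Orientations are given as a unit quaternion [w, x, y, z].
In Python, from station import ctrl, get_state, vision, ticket, models gives the robot as it stands. Calls block until the motion is done:
- ctrl.movep(position, orientation): joint-space move of the TCP to a pose.
- ctrl.movel(position, frame=None, max_speed=0.15): straight line of the TCP; frame=None keeps the orientation; max_speed is the mean speed in m/s.
- ctrl.set_joints(angles): joint-space move.
- ctrl.ungrasp() and ctrl.close_gripper(force=None): open the fingers fully, or close them until they stop; force is the grip in N (None keeps the last).
- ctrl.pause(seconds).
- ctrl.ik(position, orientation): joint angles nearest the present ones, or None.
- get_state(): the state.
- vision.grab_frame(name): name is "scene" or "top" or "wrist"; returns (picture, depth): 420x560x3 uint8, blue, green, red; 420x560 float32, m along the optical axis (not along the pixel's ray), 0 where there is no reading.
- vision.camera_info(name): a dict with "mtx" (3x3 intrinsics, pixels), "R" (3x3) and "t" (3): a world point X has camera coordinates R X + t; the wrist camera has in their place "hand_eye" (4x4, takes a point from camera to tool coordinates, whose origin is the TCP and whose axes are the flange's). Camera axes: x right, y down, z forward; pixel columns grow to the right and rows downward; lengths in m; the calibration is good to about 2 mm. A picture is of the moment at which its call begins: read the wrist's pose just before it. camera_info takes no time and is no camera call.
A pose or a line that the arm cannot do raises ctrl.Unreachable and nothing moves.
- ticket.close_job(): hands the job in; it is judged then, once.
Trained networks look in the newest picture that a camera, given by its name, has taken for a name from the list of things; names that differ only in an ending like _2 or _b are one class to them, and where a whole thing is asked for, a point or a joint stands for the part that bears it (a point fixed in the world has none). Each returns a list of dicts, best first, with "p" (0 to 1); they miss things now and then, are a little off and sometimes report something else, mostly with a low value. They report only what shows in the picture. A call takes as long as a camera call. They do not tell look-alikes from the thing itself.
- models.recognise(camera, target): "point" ([column, row] in pixels, amid what is visible of it).
- models.masks_of(camera, target): "mask" (420x560 bool, what is visible of it) and "point" ([column, row] in pixels, amid what is visible of it).
The state is a dict: "time": time; "qpos": joint angles; "qd": joint speeds; "tau": joint torques, N m; "tcp_pos": TCP position; "eef_rot": TCP orientation; "contact_force": force on the tool from outside, world axes, zero at the start; "wrist_torque": the same for the moment, N m; "width": finger opening in m; "gripper_force": force on a finger pad.
Only numpy, scipy, OpenCV 4.12 (cv2) and the standard library are available. Lean on these libraries where they do the work, as an engineer would, in place of code of your own. Each camera call takes 0.05 s, during which the arm holds its last target. There are 200 camera calls.

## Working session

There is one attempt and no reset: what is moved stays moved. The work goes in short steps, each a Python script; the robot and the scene stay as the last script left them, time stands still between calls to the robot, and variables do not carry over. Pictures are saved under pics/ and viewed, at most 14 in all, crops included, and the job is handed in when it is done.

```bash
ls; mkdir -p pics
python3 - <<'E'
from station import ctrl, get_state, vision, models
import cv2,numpy as np
np.set_printoptions(precision=4,suppress=True)
for n in("scene","top"):
    im,d=vision.grab_frame(n); cv2.imwrite(f"pics/{n}0.png",im); c=vision.camera_info(n)
    print(n,c["mtx"].tolist(),(-c["R"].T@c["t"]),c["R"])
print(vision.camera_info("wrist")); print(get_state()); print(ctrl.pinch_z)
for t in["adaptor1","tray","plate","stand","collar","dish"]:
    for n in("scene","top"):
        print(n,t,[(np.round(r["point"]),round(r["p"],2)) for r in models.recognise(n,t)])
E
```

```text
pics
scene [[431.21264023783357, 0.0, 277.78419397850047], [0.0, 431.21264023783357, 212.45815232150466], [0.0, 0.0, 1.0]] [ 1.2353 -0.21    0.8314] [[ 0.3122  0.95    0.0039]
 [ 0.6861 -0.2226 -0.6926]
 [-0.6571  0.2189 -0.7213]]
top [[401.0468297308837, 0.0, 277.66716291857233], [0.0, 401.0468297308837, 218.96628868717363], [0.0, 0.0, 1.0]] [0.4741 0.0239 1.2318] [[-0.0196 -0.9996  0.0188]
 [-0.996   0.0179 -0.0875]
 [ 0.0871 -0.0204 -0.996 ]]
{'mtx': array([[352.0744,   0.    , 284.4825],
       [  0.    , 352.0744, 212.6157],
       [  0.    ,   0.    ,   1.    ]]), 'hand_eye': array([[ 0.0009, -0.9523, -0.3051,  0.0785],
       [ 1.    ,  0.0014, -0.0013, -0.0005],
       [ 0.0016, -0.3051,  0.9523, -0.1825],
       [ 0.    ,  0.    ,  0.    ,  1.    ]])}
{'time': 0.1, 'qpos': array([-1.1225,  0.5083, -0.2375,  1.501 ,  0.1257,  1.1489, -0.1548]), 'qd': array([-0.0001, -0.0016, -0.0007, -0.0026, -0.0009, -0.0001, -0.0006]), 'tau': array([ -0.0054, -62.1837,  -2.1949, -25.0209,   0.0125,   0.0078,
         0.    ]), 'tcp_pos': array([0.21  , 0.5881, 0.1912]), 'eef_rot': array([-0
[... 600 characters left out ...]
6), (array([316., 196.]), 0.65), (array([368., 252.]), 0.59), (array([316., 170.]), 0.59), (array([315., 260.]), 0.56), (array([284., 221.]), 0.56), (array([320., 224.]), 0.46)]
scene tray [(array([320., 220.]), 0.82)]
top tray [(array([235., 240.]), 0.69)]
scene plate [(array([411., 180.]), 0.56)]
top plate [(array([138., 248.]), 0.96)]
scene stand [(array([400., 191.]), 0.98), (array([110., 234.]), 0.5)]
top stand [(array([150., 245.]), 0.94), (array([315., 257.]), 0.48)]
scene collar [(array([329., 213.]), 0.78)]
top collar [(array([220., 236.]), 0.76)]
scene dish [(array([232., 271.]), 0.72), (array([108., 234.]), 0.61), (array([220., 218.]), 0.41)]
top dish [(array([409., 264.]), 0.89)]
```

Run:
```python
import cv2
cv2.imwrite("pics/topz.png",cv2.resize(cv2.imread("pics/top0.png")[120:345,100:460],None,fx=2.2,fy=2.2,interpolation=cv2.INTER_CUBIC))
cv2.imwrite("pics/scenez.png",cv2.resize(cv2.imread("pics/scene0.png")[120:370,60:480],None,fx=1.9,fy=1.9,interpolation=cv2.INTER_CUBIC))
```

```text
(no output)
```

View pics/topz.png

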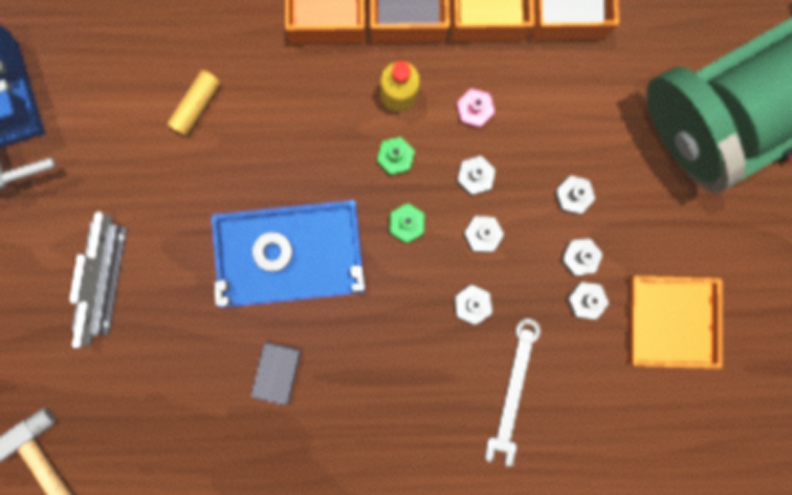

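View pics/scenez.png

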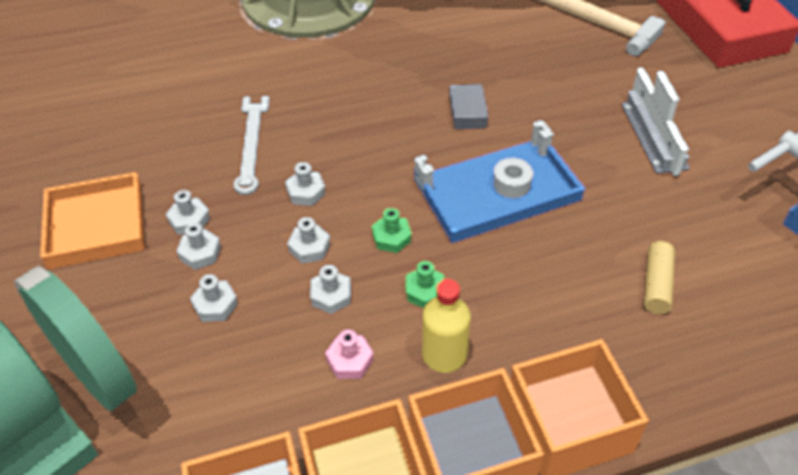

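The top view shows six steel adaptors at about full-image px (317,199), (320,226), (315,258), (362,208), (365,236), (368,256). There are two green look-alikes and one pink one. The tray is at (231,235) with the collar in it, the dish is at (407,266), and the plate in its stand is at (143,247). Next I'll take close wrist views.

```bash
cat > h.py <<'E'
from station import ctrl, get_state, vision, ticket, models
import numpy as np, cv2
from scipy.spatial.transform import Rotation as R
from scipy.optimize import minimize
np.set_printoptions(precision=4,suppress=True)
def q_of(yaw):  # tool down, tool y axis (closing line) at world angle yaw
    y=np.array([np.cos(yaw),np.sin(yaw),0]); z=np.array([0,0,-1.]); x=np.cross(y,z)
    q=R.from_matrix(np.c_[x,y,z]).as_quat(); return np.r_[q[3],q[:3]]
def Rq(q): return R.from_quat(np.r_[q[1:],q[0]]).as_matrix()
def cam(name):  # K, R, t (world->camera) at present
    c=vision.camera_info(name)
    if name!="wrist": return c["mtx"],c["R"],c["t"]
    s=get_state(); T=np.eye(4); T[:3,:3]=Rq(s["eef_rot"]); T[:3,3]=s["tcp_pos"]
    W=np.linalg.inv(T@c["hand_eye"]); return c["mtx"],W[:3,:3],W[:3,3]
def shot(name): C=cam(name); im,d=vision.grab_frame(name); return C,im,d
def proj(C,P): K,r,t=C; p=(np.atleast_2d(P)@r.T+t)@K.T; return p[:,:2]/p[:,2:]
def onplane(C,px,z):
    K,r,t=C; d=(np.linalg.inv(K)@np.c_[np.atleast_2d(px),np.ones(len(np.atleast_2d(px)))].T).T@r
    o=-r.T@t; return o+d*((z-o[2])/d[:,2])[:,None]
def cloud(C,d):
    K,r,t=C; v,u=np.mgrid[:d.shape[0],:d.shape[1]]
    p=np.stack([(u-K[0,2])/K[0,0]*d,(v-K[1,2])/K[1,1]*d,d],-1); return (p-t)@r
def goto(x,y,z,yaw):  # joint move, choosing the half-turn that needs least wrist travel
    q0=get_state()["qpos"]; best=None
    for k in(0,np.pi):
        q=ctrl.ik([x,y,z],q_of(yaw+k))
        if q is not None and (best is None or abs(q-q0).max()<best[0]): best=(abs(q-q0).max(),yaw+k)
    if best is None: raise RuntimeError("no ik")
    ctrl.movep([x,y,z],q_of(best[1])); return best[1]
E
python3 - <<'E'
from h import *
C,im,d=shot("top")
for n,p in dict(a=(317,199),b=(320,226),c=(315,258),d=(362,208),e=(365,236),f=(368,256),tray=(231,235),dish=(407,266),plate=(143,247)).items(): print(n,onplane(C,p,.02)[0][:2])
for i,(x,y) in enumerate([(.40,-.17),(.40,.12),(.40,.36)]):
    try: print(goto(x,y,.26,-np.pi/2+0)); 
    except Exception as e: print(i,e); continue
    C,im,d=shot("wrist"); cv2.imwrite(f"pics/w{i}.png",im); np.savez(f"w{i}.npz",K=C[0],r=C[1],t=C[2],im=im,d=d)
    s=get_state(); print(i,s["time"],s["tcp_pos"])
E
```

```text
a [ 0.6391 -0.1221]
b [ 0.5563 -0.1289]
c [ 0.46  -0.111]
d [ 0.609 -0.259]
e [ 0.5234 -0.2649]
f [ 0.4628 -0.2717]
tray [0.534  0.1409]
dish [ 0.4304 -0.3888]
plate [0.503  0.4043]
-1.5707963267948966
0 3.5667 [ 0.4004 -0.1694  0.2599]
-1.5707963267948966
1 4.7333 [0.4005 0.1186 0.2602]
-1.5707963267948966
2 5.7333 [0.4012 0.3574 0.2606]
```

Run:
```python
import cv2,numpy as np
a=[cv2.resize(cv2.imread(f"pics/w{i}.png"),(400,300)) for i in range(3)]
cv2.imwrite("pics/wall.png",np.vstack([np.hstack(a[:2]),np.hstack([a[2],a[2]*0])]))
```

```text
(no output)
```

View pics/wall.png

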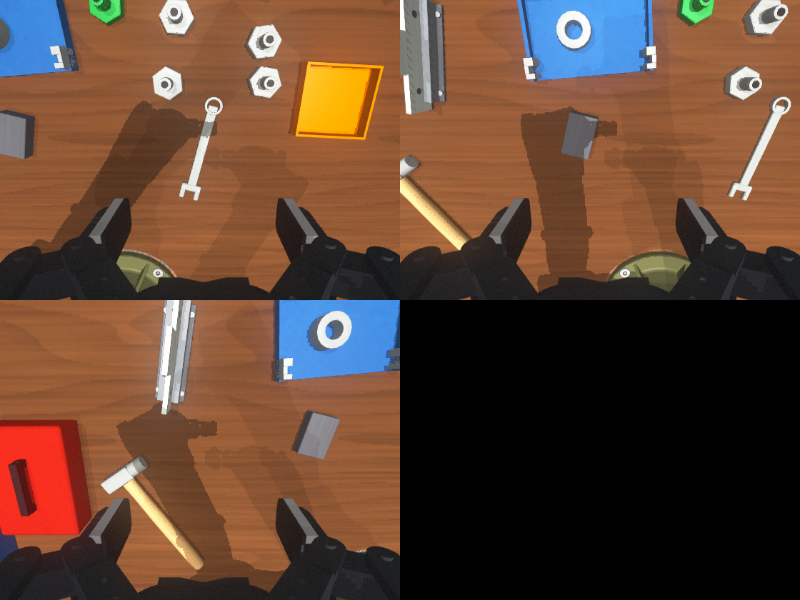

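The first wrist view shows adaptors, dish and spanner, the second the tray and collar, the third the plate stand. All of them sit high in the frame because the camera tilts back toward the fingers, so I'll re-centre. I'll view each from two opposite yaws so the calibration bias can be averaged out.

Run:
```python
from h import *
for i,(x,y) in enumerate([(.50,.38),(.52,.14),(.53,-.19)]):
    for k in (0,1):
        yaw=-np.pi/2+np.pi*k
        try: ctrl.movep([x,y,.26],q_of(yaw))
        except Exception as e: print(i,k,repr(e)); continue
        C,im,d=shot("wrist"); np.savez(f"v{i}{k}.npz",K=C[0],r=C[1],t=C[2],im=im,d=d); cv2.imwrite(f"pics/v{i}{k}.png",im)
        s=get_state(); print(i,k,s["time"],s["tcp_pos"])
        P=cloud(C,d); print("table z",np.median(P[...,2][(d>0)&(abs(P[...,2])<.02)]))
a=[[cv2.resize(cv2.imread(f"pics/v{i}{k}.png"),(400,300)) for i in (1,2)] for k in (0,1)]
cv2.imwrite("pics/vall.png",np.vstack([np.hstack(r) for r in a]))
```

```text
0 0 6.275 [0.5005 0.3784 0.2603]
table z 0.0007627081620389365
0 1 6.575 [0.4993 0.3803 0.2605]
table z 0.0007723067838475604
1 0 7.575 [0.52   0.1426 0.2597]
table z 0.0007972341923402247
1 1 7.875 [0.52   0.1408 0.2598]
table z 0.0007867453907103347
2 0 9.175 [ 0.5307 -0.188   0.2598]
table z 0.0008082247718397384
2 1 9.475 [ 0.5302 -0.1893  0.26  ]
table z 0.0008328825944271968
```

View pics/vall.png

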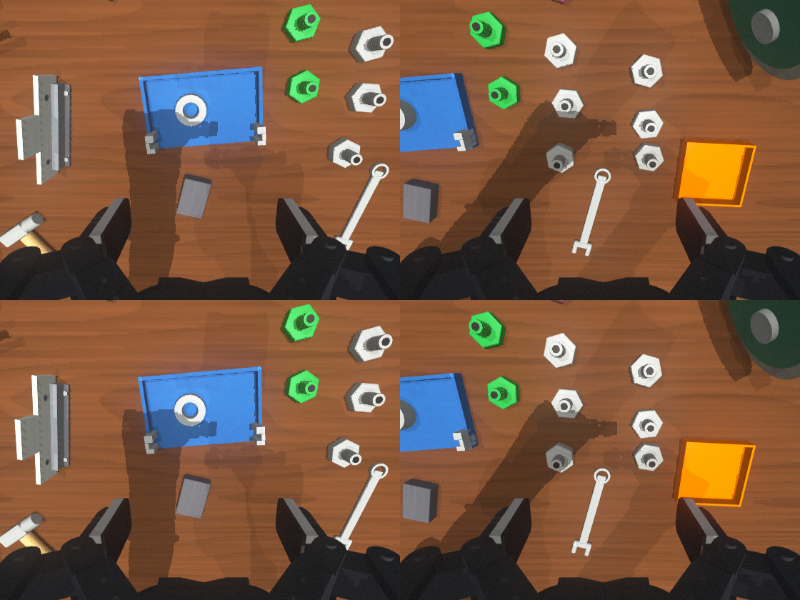

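```bash
cat >> h.py <<'E'
def look(tag,x,y,yaw=-np.pi/2,z=.26):
    """two settled wrist views half a turn apart"""
    out=[]
    ctrl.movep([x,y,z],q_of(yaw))
    for k in (0,1):
        if k:
            q=get_state()["qpos"].copy(); q[6]+=np.pi if q[6]<0 else -np.pi
            ctrl.set_joints(q)
        ctrl.pause(.3); V=shot("wrist"); out.append(V)
        np.savez(f"{tag}{k}.npz",K=V[0][0],r=V[0][1],t=V[0][2],im=V[1],d=V[2]); cv2.imwrite(f"pics/{tag}{k}.png",V[1])
    return out
def load(tag,k): z=np.load(f"{tag}{k}.npz"); return (z["K"],z["r"],z["t"]),z["im"],z["d"]
E
python3 - <<'E'
from h import *
print(get_state()["qpos"],get_state()["tcp_pos"])
for t,x,y in(("ad",.53,-.19),("tr",.52,.14),("pl",.50,.36)):
    V=look(t,x,y); print(t,get_state()["time"],get_state()["qpos"],get_state()["tcp_pos"])
    for C,im,d in V:
        P=cloud(C,d)
        if t=="ad":
            m=models.recognise("wrist","adaptor1")
            print([ (onplane(C,r["point"],.03)[0][:2],round(r["p"],2)) for r in m])
        if t!="ad":
            hsv=cv2.cvtColor(im,cv2.COLOR_BGR2HSV)
            b=(hsv[...,0]>100)&(hsv[...,0]<118)&(hsv[...,1]>120)&(d>0)
            for lo,hi in((.003,.008),(.02,.026)):
                Q=P[b&(P[...,2]>lo)&(P[...,2]<hi)]
                if len(Q)>50: print(t,lo,len(Q),cv2.minAreaRect(Q[:,:2].astype(np.float32)),np.median(Q[:,2]))
E
```

```text
[-0.2119  0.4544  0.8155  1.5584 -0.3405  1.2769 -0.9172] [ 0.5302 -0.1893  0.26  ]
ad 13.075 [-0.2107  0.4545  0.8157  1.5584 -0.3405  1.2769  2.2245] [ 0.53   -0.1901  0.26  ]
[(array([ 0.4578, -0.1252]), 0.97), (array([ 0.5417, -0.1184]), 0.95), (array([ 0.492, -0.356]), 0.95), (array([ 0.4001, -0.3659]), 0.95), (array([ 0.4272, -0.2597]), 0.86), (array([ 0.3342, -0.2591]), 0.64), (array([ 0.506 , -0.2499]), 0.62), (array([ 0.6012, -0.267 ]), 0.59)]
[(array([ 0.6007, -0.2569]), 0.97), (array([ 0.5168, -0.2637]), 0.95), (array([ 0.5663, -0.0263]), 0.95), (array([ 0.658 , -0.0165]), 0.95), (array([ 0.6311, -0.1225]), 0.86), (array([ 0.7239, -0.1231]), 0.64), (array([ 0.5524, -0.1322]), 0.62), (array([ 0.4573, -0.1151]), 0.59)]
tr 19.4083 [-1.0497  0.6208  1.3417  1.6215 -0.6127  1.3968  1.9336] [0.52   0.1399 0.26  ]
tr 0.003 12850 ((0.5311527848243713, 0.14147531986236572), (0.11974586546421051, 0.1859312802553177), 4.899640083312988) 0.0056316654767930956
tr 0.02 1739 ((0.5510544776916504, 0.14321783185005188), (0.09196589142084122, 0.19689925014972687), 4.895506858825684) 0.02352
[... 240 characters left out ...]
22883033752), 69.34468841552734) 0.023369867683985714
pl 25.6833 [-1.2838  0.761   1.3436  1.4177 -0.7377  1.5277  1.5879] [0.5  0.36 0.26]
pl 0.003 12559 ((0.5625299215316772, 0.3229398727416992), (0.5723559260368347, 0.15446151793003082), 81.07743072509766) 0.0059133425043010664
pl 0.02 1935 ((0.5591084957122803, 0.3231236934661865), (0.5697870850563049, 0.16285012662410736), 82.11962127685547) 0.023739310905892187
pl 0.003 10921 ((0.5928699970245361, 0.31407082080841064), (0.5841307044029236, 0.18384920060634613), 70.66999053955078) 0.005855501756424131
pl 0.02 1690 ((0.5885906219482422, 0.31340768933296204), (0.589255154132843, 0.18985497951507568), 72.46222686767578) 0.02361946560361871
```

```bash
cat >> h.py <<'E'
HEX=np.array([[.02656*np.cos(a),.02656*np.sin(a)] for a in np.arange(6)*np.pi/3])
CIR=np.array([[.01*np.cos(a),.01*np.sin(a)] for a in np.arange(24)*np.pi/12])
def sil(C,p,z0,shape,S=4):
    m=np.zeros((shape[0],shape[1]),np.uint8); c,s=np.cos(p[2]),np.sin(p[2]); Rm=np.array([[c,-s],[s,c]])
    for B,a,b in((HEX,.005,.02),(CIR,.02,.05)):
        xy=B@Rm.T+p[:2]; Q=np.r_[np.c_[xy,np.full(len(xy),z0+a)],np.c_[xy,np.full(len(xy),z0+b)]]
        h=cv2.convexHull(proj(C,Q).astype(np.float32)); cv2.fillConvexPoly(m,np.round(h*16).astype(int),255,cv2.LINE_AA,4)
    return m/255.
def fit_adaptor(C,im,d,guess,z0=0.):
    """x,y,yaw(mod 60deg) of an adaptor by silhouette fit to the depth mask"""
    P=cloud(C,d); near=np.hypot(P[...,0]-guess[0],P[...,1]-guess[1])<.045
    M=((d>0)&near&(P[...,2]>z0+.0055)).astype(np.uint8)
    n,L,st,ce=cv2.connectedComponentsWithStats(M)
    g=proj(C,[guess[0],guess[1],z0+.02])[0]
    if n<2: return None
    i=1+np.argmin([np.hypot(*(c-g))-st[j+1,4]*.01 for j,c in enumerate(ce[1:])]); M=(L==i).astype(float)
    s0=cloud(C,d)[(L==i)&(abs(P[...,2]-z0-.02)<.004)].mean(0)[:2] if 1 else guess
    f=lambda p:np.abs(sil(C,[p[0]*.01,p[1]*.01,p[2]],z0,M.shape)-M).sum()/M.sum()
    best=min((minimize(f,[s0[0]*100,s0[1]*100,y],method="Nelder-Mead",options=dict(initial_simplex=np.array([s0[0]*100,s0[1]*100,y])+np.array([[0,0,0],[.4,0,0],[0,.4,0],[0,0,.25]]),xatol=.003,fatol=1e-4)) for y in(0,.35,.7)),key=lambda r:r.fun)
    return best.x[0]*.01,best.x[1]*.01,best.x[2]%(np.pi/3),best.fun
E
python3 - <<'E'
from h import *
G=[(.631,-.1225),(.5524,-.1322),(.4573,-.1151),(.6007,-.2569),(.5168,-.2637),(.4578,-.27)]
for g in G:
    for k in(0,1):
        f=fit_adaptor(*load("ad",k),g); print(k,np.array(f[:2]),round(np.degrees(f[2]),2),round(f[3],3),end=" | ")
    print()
for k in(0,1):
    C,im,d=load("tr",k); P=cloud(C,d); hsv=cv2.cvtColor(im,cv2.COLOR_BGR2HSV); z=P[...,2]
    roi=(np.hypot(P[...,0]-.53,P[...,1]-.14)<.125)&(d>0)
    b=roi&(hsv[...,0]>100)&(hsv[...,0]<118)&(hsv[...,1]>120)
    (c,wh,a)=cv2.minAreaRect(P[b&(z>.02)&(z<.026)][:,:2].astype(np.float32)); print("walls",k,c,wh,a)
    fl=P[b&(z>.003)&(z<.009)]; print(" floor",cv2.minAreaRect(fl[:,:2].astype(np.float32)),np.median(fl[:,2]))
    m=roi&(z>.043)&(z<.048); n,L,st,ce=cv2.connectedComponentsWithStats(m.astype(np.uint8))
    for j in range(1,n):
        if st[j,4]>15: Q=P[L==j]; print(" post",len(Q),Q.mean(0),cv2.minAreaRect(Q[:,:2].astype(np.float32)))
    Q=P[roi&(z>.029)&(z<.036)&(np.hypot(P[...,0]-.53,P[...,1]-.16)<.05)]; print(" collar",cv2.minEnclosingCircle(Q[:,:2].astype(np.float32)),np.median(Q[:,2]))
    C,im,d=load("pl",k); P=cloud(C,d); z=P[...,2]; roi=(np.hypot(P[...,0]-.503,P[...,1]-.404)<.12)&(d>0)
    for lo,hi in((.094,.105),(.053,.06),(.02,.034)):
        Q=P[roi&(z>lo)&(z<hi)]
        if len(Q)>10: print(" plate",lo,len(Q),cv2.minAreaRect(Q[:,:2].astype(np.float32)),np.median(Q[:,2]))
    C,im,d=load("ad",k); P=cloud(C,d); hsv=cv2.cvtColor(im,cv2.COLOR_BGR2HSV); z=P[...,2]
    Q=P[(hsv[...,0]<25)&(hsv[...,1]>180)&(hsv[...,2]>100)&(z>.021)&(z<.03)&(np.hypot(P[...,0]-.43,P[...,1]+.39)<.11)]; print(" dish",cv2.minAreaRect(Q[:,:2].astype(np.float32)),np.median(Q[:,2]))
E
```

```text
0 [ 0.6384 -0.1209] 46.42 0.068 | 1 [ 0.6386 -0.1211] 43.54 0.097 | 
0 [ 0.5564 -0.1293] 25.9 0.075 | 1 [ 0.5561 -0.1294] 24.09 0.085 | 
0 [ 0.4594 -0.1119] 5.87 0.087 | 1 [ 0.4587 -0.112 ] 5.79 0.072 | 
0 [ 0.609  -0.2584] 14.88 0.066 | 1 [ 0.6087 -0.2581] 15.6 0.088 | 
0 [ 0.5222 -0.2649] 37.01 0.08 | 1 [ 0.5217 -0.2646] 36.1 0.081 | 
0 [ 0.4612 -0.271 ] 20.87 0.09 | 1 [ 0.461  -0.2709] 19.41 0.073 | 
walls 0 (0.5510544776916504, 0.14321783185005188) (0.09196589142084122, 0.19689925014972687) 4.895506858825684
 floor ((0.5311527848243713, 0.14147531986236572), (0.11974586546421051, 0.1859312802553177), 4.899640083312988) 0.005634759008361345
 post 255 [0.4989 0.0467 0.0456] ((0.4976573884487152, 0.0472751259803772), (0.03134391829371452, 0.013783751986920834), 4.562785625457764)
 post 248 [0.4829 0.2296 0.0455] ((0.4822036921977997, 0.22897687554359436), (0.03129905089735985, 0.014136542566120625), 5.135204792022705)
 collar ((0.5369264483451843, 0.16196246445178986), 0.025822564959526062) 0.03346262658293627
 plate 0.094 476 ((0.5040827989578247, 0.4031239449977875), (0.0080728651
[... 975 characters left out ...]
5, 0.014291352592408657), 4.873638153076172)
 collar ((0.5364948511123657, 0.1621902585029602), 0.025935420766472816) 0.033368915992685176
 plate 0.094 467 ((0.503450870513916, 0.4033384621143341), (0.00834513921290636, 0.06000548228621483), 80.71636199951172) 0.09636125000739129
 plate 0.053 789 ((0.503287672996521, 0.4032573401927948), (0.008307155221700668, 0.17725461721420288), 80.78347778320312) 0.0563346981665058
 plate 0.02 2105 ((0.5033681392669678, 0.40322259068489075), (0.03528487682342529, 0.17588463425636292), 80.82164764404297) 0.028356832518130443
 dish ((0.430023729801178, -0.3899271488189697), (0.12150502949953079, 0.12024010717868805), 87.31719970703125) 0.025619063214987713
```

Both views agree to about 0.5 mm: tray origin (0.5312, 0.1416) at yaw 4.9°, and the adaptors, collar, plate and dish are consistent too. I'll start with the collar.

```bash
cat >> h.py <<'E'
TO=np.array([.5312,.1416]); TY=np.radians(4.9); TR=np.array([[np.cos(TY),-np.sin(TY)],[np.sin(TY),np.cos(TY)]])
def t2w(p): return TO+TR@np.asarray(p,float)
def w2t(p): return TR.T@(np.asarray(p[:2])-TO)
def F(): return np.mean([get_state()["contact_force"]],0)
def lin(x,y,z,v=.15): ctrl.movel([x,y,z],max_speed=v)
def push(dirw,thr,maxd,step=.0006):
    """creep from the present commanded pose along a world direction until the resisting force exceeds thr"""
    dirw=np.asarray(dirw,float); ctrl.pause(.15); s=get_state(); p0=s["tcp_pos"].copy(); f0=s["contact_force"]; n=0; f=0
    while n*step<maxd:
        n+=1; ctrl.movel(list(p0+dirw*step*n),max_speed=.02); f=-(F()-f0)@dirw
        if f>thr: break
    return n*step,f
E
python3 - <<'E'
from h import *
c=(.5367,.1621); y=TY+np.pi/2
goto(*c,.09,y); lin(*c,.007); ctrl.pause(.1); ctrl.close_gripper(60); print("w",get_state()["width"],get_state()["tcp_pos"])
lin(*c,.10,.25); D=(.4303,-.3900); goto(*D,.10,np.radians(42.3)); s=get_state(); print(s["width"],s["tcp_pos"],s["time"])
lin(*D,.0075); ctrl.pause(.1); print(get_state()["tcp_pos"],F()); ctrl.ungrasp(); lin(*D,.12,.25); print(get_state()["time"],get_state()["width"])
C,im,d=shot("wrist"); P=cloud(C,d); Q=P[(P[...,2]>.027)&(P[...,2]<.038)&(np.hypot(P[...,0]-D[0],P[...,1]-D[1])<.05)]
print(cv2.minEnclosingCircle(Q[:,:2].astype(np.float32)),np.median(Q[:,2]))
C,im,d=shot("top"); cv2.imwrite("pics/t1.png",im)
E
```

```text
w -6.24030622613069e-06 [0.5367 0.1621 0.007 ]
-5.4601675112070205e-05 [ 0.4313 -0.3889  0.0997] 30.825
[ 0.4307 -0.3907  0.0086] [0.3228 0.1375 0.3317]
33.075 0.0854417511811542
((0.0, 0.0), 0.0) nan
  return _methods._mean(a, axis=axis, dtype=dtype,
  ret = ret.dtype.type(ret / rcount)
```

Run:
```python
from h import *
goto(.53,.05,.26,-np.pi/2); ctrl.pause(.3); V=shot("wrist"); cv2.imwrite("pics/c1.png",V[1])
C,im,d=V; P=cloud(C,d); Q=P[(P[...,2]>.029)&(P[...,2]<.036)&(np.hypot(P[...,0]-.537,P[...,1]-.16)<.06)]; print(cv2.minEnclosingCircle(Q[:,:2].astype(np.float32)),len(Q),get_state()["time"])
cv2.imwrite("pics/c1m.png",np.vstack([im,cv2.imread("pics/t1.png")])[:, :] if 0 else np.hstack([cv2.resize(im,(400,300)),cv2.resize(cv2.imread("pics/t1.png"),(400,300))]))
```

```text
((0.5362023711204529, 0.1616857349872589), 0.02586902305483818) 1128 35.25
```

View pics/c1m.png

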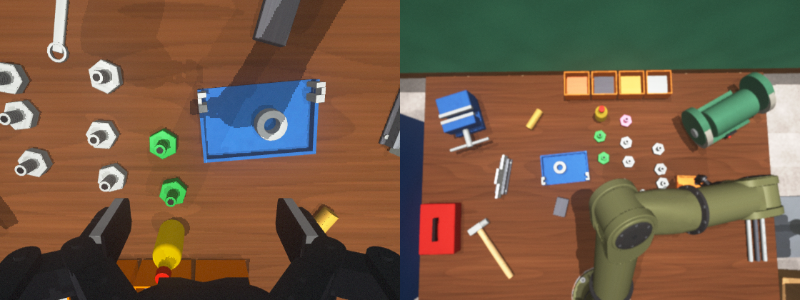

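The collar hasn't moved; it's still in the tray, at (270,124) in the left panel. The fingers shut without holding it. I'll retry and check each stage.

Run:
```python
from h import *
c=(.5365,.1619); y=TY+np.pi/2
goto(*c,.09,y); lin(*c,.007); ctrl.pause(.2); s=get_state(); print(s["tcp_pos"],s["width"],s["contact_force"],Rq(s["eef_rot"]))
C,im,d=shot("wrist"); cv2.imwrite("pics/g0.png",im)
ctrl.close_gripper(40); s=get_state(); print(s["tcp_pos"],s["width"],s["gripper_force"],s["contact_force"],s["time"])
C,im2,d=shot("wrist"); cv2.imwrite("pics/g.png",np.hstack([cv2.resize(im,(400,300)),cv2.resize(im2,(400,300))]))
```

```text
[0.5372 0.162  0.008 ] 0.08534509647667177 [-0.3581 -0.367   0.5015] [[-0.9963 -0.0854  0.0016]
 [-0.0854  0.9963  0.0006]
 [-0.0016  0.0004 -1.    ]]
[0.5365 0.1619 0.007 ] 4.468519125520844e-05 0.0 [-1.0197  0.0751  0.3108] 37.7917
```

View pics/g.png

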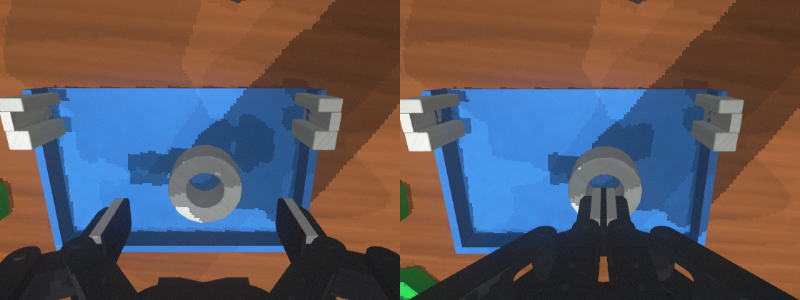

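Run:
```python
from h import *
s=get_state(); T=Rq(s["eef_rot"]); 
for nm in("shut","open"):
    C,im,d=shot("wrist"); P=cloud(C,d); Q=(P-s["tcp_pos"])@T
    m=(d>0)&(abs(Q[...,0])<.04)&(abs(Q[...,1])<.07)&(d<.25)
    print(nm)
    for v in range(230,330,10):
        u=np.where(m[v]&(d[v]>0)&(Q[v,:,2]<-.0))[0]
        for uu in ([278,288] if nm=="shut" else [150,180,395,420]): print(v,uu,im[v,uu],Q[v,uu]*1000,"|",end="")
        print()
    if nm=="shut": print("ring pts",np.median(P[(P[...,2]>.028)&(P[...,2]<.04)&(np.hypot(P[...,0]-.5365,P[...,1]-.162)<.03)],0)); ctrl.ungrasp(); s=get_state()
```

```text
shut
230 278 [120 120 116] [ 20.4403  -3.5501 -27.2336] |230 288 [119 119 113] [ 20.4249   1.1554 -27.1744] |
240 278 [121 123 119] [ 15.182   -3.5837 -26.7601] |240 288 [119 122 117] [ 15.2227   1.1786 -26.8426] |
250 278 [143  89  49] [-2.4625 -4.2025  1.5275] |250 288 [145  92  50] [-2.186   1.4725  0.9199] |
260 278 [113  74  43] [-8.5869 -4.2269  1.2999] |260 288 [114  76  44] [-9.0148  1.5101  2.2209] |
270 278 [112 111 110] [ 11.2837  -3.158  -50.1879] |270 288 [64 58 57] [ 11.6834   0.9972 -50.9595] |
280 278 [110 107 107] [ 11.4397  -2.9897 -59.027 ] |280 288 [49 43 40] [ 11.2051   0.9374 -58.5837] |
290 278 [109 108 106] [ 11.0468  -2.8597 -65.984 ] |290 288 [46 37 35] [ 11.2866   0.8738 -66.3862] |
300 278 [110 107 107] [ 11.5406  -2.7112 -73.6953] |300 288 [40 34 34] [ 11.1636   0.8201 -73.0738] |
310 278 [131 131 129] [ 10.0224  -2.6447 -77.5806] |310 288 [44 41 39] [ 10.515    0.7801 -78.3242] |
320 278 [41 35 28] [ 12.3159  -2.4618 -86.6641] |320 288 [45 44 44] [  5.7281   0.8087 -77.136 ] |
ring pts [0.5252 0.1617 0.0334]
open
230 150 [235 150  71] [  9.5146 -75.6038 
[... 1264 characters left out ...]
90 395 [51 36 34] [  8.5615  42.4152 -61.5545] |290 420 [50 42 39] [  7.3564  53.018  -59.4451] |
300 150 [117 109 104] [ 11.7246 -47.6723 -74.1188] |300 180 [68 48 36] [  1.0814 -42.9888 -56.8495] |300 395 [47 33 32] [  5.4818  42.0648 -63.7315] |300 420 [108 107 106] [ 10.5768  48.0637 -71.9742] |
310 150 [117 110 107] [ 11.8441 -45.334  -80.4805] |310 180 [63 43 33] [ -2.5951 -42.8774 -58.3986] |310 395 [48 37 36] [  0.9566  42.5457 -63.5827] |310 420 [103 101 100] [ 10.9636  45.4994 -78.8731] |
320 150 [51 35 28] [ 11.5238 -43.4908 -85.6258] |320 180 [56 42 35] [ -7.0964 -43.1877 -58.7233] |320 395 [43 30 27] [ -1.7063  42.0025 -66.2725] |320 420 [39 36 36] [ 11.0547  43.3595 -84.7053] |
```

The depth shows the real fingertips about 42 mm behind the reported TCP when shut, which explains closing above the collar. I'll calibrate that with a gentle touch on bare bench.

Run:
```python
from h import *
p=(.44,-.02); goto(*p,.09,TY+np.pi/2); ctrl.close_gripper(40); lin(*p,-.028,.2); print(get_state()["tcp_pos"],F())
n,f=push([0,0,-1],5,.03,.001); s=get_state(); print(n,f,s["tcp_pos"],s["contact_force"],s["time"])
lin(*p,.0,.2); ctrl.ungrasp(); print(get_state()["time"])
```

```text
[ 0.4402 -0.0204 -0.0276] [-0.319   0.3553 -0.3624]
0.013000000000000001 15.347085490580017 [ 0.4408 -0.02   -0.0393] [-2.8274  1.6019 16.1081] 44.525
45.6583
```

Contact came at a reported z of −39.3 mm, so the tip offset is 39.5 mm. Redoing the collar with that correction.

```bash
cat >> h.py <<'E'
DZ=-.0395   # measured: shut fingertips are 39.5 mm above the reported TCP
_g,_l=goto,lin
def goto(x,y,z,yaw): return _g(x,y,z+DZ,yaw)
def lin(x,y,z,v=.15): return _l(x,y,z+DZ,v)
E
python3 - <<'E'
from h import *
c=(.5365,.1620); y=TY+np.pi/2
goto(*c,.07,y); lin(*c,.007); ctrl.pause(.1); ctrl.close_gripper(60); s=get_state(); print("w",s["width"],s["tcp_pos"])
lin(*c,.08,.25); 
if get_state()["width"]<.04: raise SystemExit("no collar")
D=(.4303,-.3900); goto(*D,.08,np.radians(42.3)); s=get_state(); print(s["width"],s["tcp_pos"],s["time"])
lin(*D,.007); ctrl.pause(.1); print(get_state()["tcp_pos"],F()); ctrl.ungrasp(); lin(*D,.16,.3); print(get_state()["time"],get_state()["width"])
ctrl.pause(.1); C,im,d=shot("wrist"); P=cloud(C,d); Q=P[(P[...,2]>.027)&(P[...,2]<.038)&(np.hypot(P[...,0]-D[0],P[...,1]-D[1])<.05)]
print(cv2.minEnclosingCircle(Q[:,:2].astype(np.float32)),np.median(Q[:,2]))
E
```

```text
w 0.04945372001586785 [ 0.5368  0.1623 -0.0316]
0.04941398919098743 [ 0.4314 -0.3887  0.0402] 50.0583
[ 0.4306 -0.3898 -0.0327] [ 0.0309 -0.126  -2.5396]
51.9 0.08531165499405596
((0.43030598759651184, -0.39088496565818787), 0.025900280103087425) 0.03251608952374257
```

```bash
cat >> h.py <<'E'
GUESS=dict(a=(.6385,-.121),b=(.5563,-.1293),c=(.459,-.112),d=(.6088,-.2583),e=(.522,-.2648),f=(.4611,-.271))
OTHER=[(.666,-.014),(.573,-.03),(.73,-.12),(.73,-.005)]
def pick(name,Lplace,done=()):
    """Lplace: closing line at the place, tray frame (deg, one of 30,90,150). Returns placing yaw (world)."""
    g=np.array(GUESS[name]); obs=np.array([GUESS[n] for n in GUESS if n!=name and n not in done]+OTHER)
    Lw=np.radians(Lplace)+TY
    def line(psi):
        c=[Lw-TY+psi+k*np.pi/3 for k in range(3)]
        def clr(L): u=np.array([np.cos(L),np.sin(L)]); return min(np.hypot(*(obs-(g+s*.05*u)).T).min() for s in(-1,1))
        ok=[L for L in c if clr(L)>.036] or [max(c,key=clr)]
        y=Rq(get_state()["eef_rot"])[:,1]; cur=np.arctan2(y[1],y[0]); dd=lambda L:abs((L-cur+np.pi/2)%np.pi-np.pi/2)
        return min(ok,key=dd),clr
    goto(*g,.13,Lw); ctrl.pause(.25); V=shot("wrist"); f=fit_adaptor(*V,g)
    print(name,"fit",np.array(f[:2]),round(np.degrees(f[2]),1),round(f[3],3),"moved",np.hypot(*(f[:2]-g)))
    if f is None or f[3]>.18 or np.hypot(*(f[:2]-g))>.03: raise SystemExit("lost "+name)
    g=np.array(f[:2]); L,clr=line(f[2]); print(" line",np.degrees(L),"clr",clr(L))
    goto(*g,.075,L); lin(*g,.023); ctrl.pause(.1); ctrl.close_gripper(40); w=get_state()["width"]
    lin(*g,.09,.3); print(" w",w,get_state()["width"],get_state()["time"])
    if get_state()["width"]<.015: raise SystemExit("no grip")
    return Lw
def place(xy,Lw,pushes):
    """xy tray frame start; pushes: list of (dir tray, thr, max). Returns final tray position"""
    w=t2w(xy); goto(*w,.10,Lw); lin(*w,.0305); ctrl.pause(.1); nz=push([0,0,-1],3,.004,.0004)
    ctrl.pause(.05); p=get_state()["tcp_pos"]; ctrl.movel([p[0],p[1],p[2]+.0003],max_speed=.02)
    r=[push(np.r_[TR@np.array(d)/np.hypot(*d),0],t,m,.0004) for d,t,m in pushes]
    ctrl.pause(.1); e=w2t(get_state()["tcp_pos"]); z=get_state()["tcp_pos"][2]
    ctrl.ungrasp(); p=get_state()["tcp_pos"]; ctrl.movel([p[0],p[1],.13+DZ],max_speed=.3)
    print(" placed",e*1000,"z",z,"down",nz,"push",r,get_state()["time"]); return e
E
python3 - <<'E'
from h import *
L=pick("c",90); place((.031,-.0675),L,[((0,-1),7,.005),((1,0),7,.006)])
E
```

```text
c fit [ 0.4592 -0.1113] 4.2 0.058 moved 0.0007304459943916291
 line 94.15484791609396 clr 0.0987931514098768
 w 0.01887605524844688 0.018433784901137416 55.3583
 placed [ 33.8717 -68.1048] z -0.012500441461224025 down (0.004, np.float64(-0.486410925073415)) push [(0.0028, np.float64(7.796670100117359)), (0.006, np.float64(7.715585714162865))] 66.9667
```

```bash
sed -i 's/    M=((d>0)&near&(P\[...,2\]>z0+.0055)).astype(np.uint8)/    M=((d>0)\&near\&(P[...,2]>z0+.0055)\&(cv2.cvtColor(im,cv2.COLOR_BGR2HSV)[...,1]<110)).astype(np.uint8)/' h.py; grep -n "M=((d" h.py
python3 - <<'E'
from h import *
w=t2w((.033,-.069)); goto(*w,.15,TY+np.pi/2); ctrl.pause(.3); C,im,d=shot("wrist"); f=fit_adaptor(C,im,d,w,.005); print(w2t(f[:2]),np.degrees(f[2]-TY),f[3],get_state()["time"])
np.savez("q0.npz",K=C[0],r=C[1],t=C[2],im=im,d=d); cv2.imwrite("pics/q0.png",im)
E
```

```text
53:    M=((d>0)&near&(P[...,2]>z0+.0055)&(cv2.cvtColor(im,cv2.COLOR_BGR2HSV)[...,1]<110)).astype(np.uint8)
[ 0.0338 -0.0693] -0.8477223469048751 0.05349927078269324 67.5667
```

View pics/q0.png

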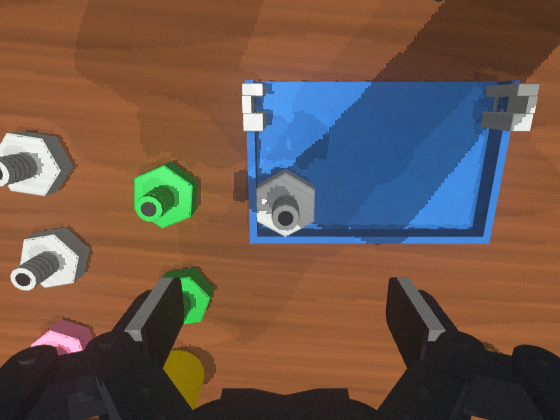

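The picture shows the first adaptor flat in the back corner at px (286,202). The fit puts it at tray (33.8, −69.3) mm, yaw −0.8°, as wanted. Continuing with coarser creeping.

```bash
sed -i 's/lin(\*w,.0305); ctrl.pause(.1); nz=push(\[0,0,-1\],3,.004,.0004)/lin(*w,.0283,.12); ctrl.pause(.1); nz=0/; s/    ctrl.pause(.05); p=get_state()\["tcp_pos"\]; ctrl.movel(\[p\[0\],p\[1\],p\[2\]+.0003\],max_speed=.02)\n//; s/,t,m,.0004)/,t,m,.0008)/' h.py
sed -i '/p\[2\]+.0003/d' h.py
python3 - <<'E'
from h import *
L=pick("b",150,("c",)); place((.032,-.0205),L,[((1,0),6,.0045),((0,-1),8,.006)])
L=pick("a",90,("c","b")); place((-.0090,-.0465),L,[((1,0),10,.006)])
w=t2w((.015,-.045)); goto(*w,.17,TY+np.pi/2); ctrl.pause(.3); C,im,d=shot("wrist")
np.savez("q1.npz",K=C[0],r=C[1],t=C[2],im=im,d=d); cv2.imwrite("pics/q1.png",im); print(get_state()["time"])
E
```

```text
b fit [ 0.5564 -0.1289] 26.1 0.059 moved 0.00036875752829748474
 line 296.06620057243634 clr 0.06638217926678613
 w 0.018825460541938295 0.01822323209597183 71.2
 placed [ 34.1978 -23.7539] z -0.011353378970130786 down 0 push [(0.004, np.float64(6.314218881274056)), (0.0064, np.float64(9.674200778979674))] 77.8417
a fit [ 0.6385 -0.1208] 46.5 0.059 moved 0.00024339174349201275
 line 256.52142182694996 clr 0.06024886754313689
 w 0.018838449761130582 0.018854790935882677 81.05
 placed [ -6.3487 -45.8361] z -0.011758203436152727 down 0 push [(0.0064, np.float64(10.965014140644854))] 86.2583
86.9
```

View pics/q1.png

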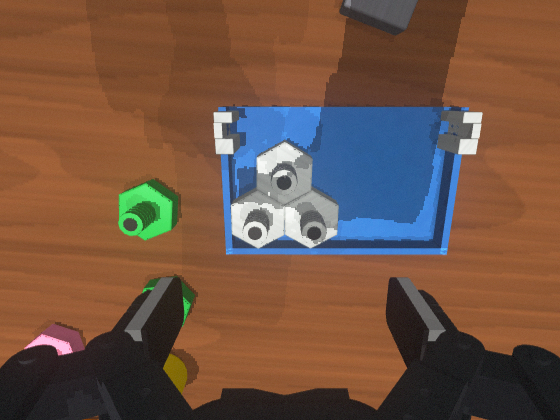

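The picture shows three adaptors packed tight in the back corner at px (256,228), (314,230) and (285,178). Next are the other three.

Run:
```python
from h import *
L=pick("d",30,("c","b","a")); place((-.0082,.0022),L,[((.5,-.866),8,.006)])
L=pick("e",150,("c","b","a","d")); place((.032,.0260),L,[((1,0),6,.0045),((0,-1),8,.006)])
L=pick("f",30,("c","b","a","d","e")); place((-.0082,.0482),L,[((.5,-.866),8,.006)])
w=t2w((.015,0)); goto(*w,.18,TY+np.pi/2); ctrl.pause(.3); C,im,d=shot("wrist")
np.savez("q2.npz",K=C[0],r=C[1],t=C[2],im=im,d=d); cv2.imwrite("pics/q2.png",im); print(get_state()["time"])
```

```text
d fit [nan nan] 0.0 1.0 moved nanh.py:58: RuntimeWarning: Mean of empty slice.
  s0=cloud(C,d)[(L==i)&(abs(P[...,2]-z0-.02)<.004)].mean(0)[:2] if 1 else guess
  ret = um.true_divide(
h.py:48: RuntimeWarning: invalid value encountered in cast
  h=cv2.convexHull(proj(C,Q).astype(np.float32)); cv2.fillConvexPoly(m,np.round(h*16).astype(int),255,cv2.LINE_AA,4)
lost d
```

Run:
```python
import cv2
cv2.imwrite("pics/q2z.png",cv2.resize(cv2.imread("pics/q2.png")[60:320,140:500],None,fx=2.2,fy=2.2,interpolation=cv2.INTER_CUBIC))
```

```text
[ WARN:0@0.024] global loadsave.cpp:275 findDecoder imread_('pics/q2.png'): can't open/read file: check file path/integrity
Traceback (most recent call last):
TypeError: 'NoneType' object is not subscriptable
```

Adaptor d isn't where it was, so it may be the one that got knocked. I'll locate the grey adaptors with the network from the present wrist view.

Run:
```python
from h import *
for n in("wrist","top"):
    C,im,d=shot(n); cv2.imwrite(f"pics/k_{n}.png",im)
    hs=cv2.cvtColor(im,cv2.COLOR_BGR2HSV)
    for r in models.masks_of(n,"adaptor1"):
        print(n,round(r["p"],2),np.round(r["point"]),onplane(C,r["point"],.025)[0][:2],"sat",np.median(hs[...,1][r["mask"]]))
print(get_state()["tcp_pos"],get_state()["time"])
```

```text
wrist 0.88 [529. 157.] [ 0.7265 -0.1267] sat 84.5
wrist 0.87 [332. 245.] [ 0.6542 -0.2596] sat 6.0
wrist 0.71 [ 17. 217.] [ 0.4485 -0.3759] sat 64.0
wrist 0.69 [101. 106.] [ 0.4648 -0.2686] sat 7.0
wrist 0.6 [182. 147.] [ 0.5234 -0.261 ] sat 5.0
top 0.73 [278. 188.] [ 0.6732 -0.0045] sat 122.0
top 0.72 [239. 223.] [0.5707 0.1148] sat 2.0
top 0.69 [253. 224.] [0.5669 0.0745] sat 2.0
top 0.65 [358. 193.] [ 0.6535 -0.2488] sat 2.0
top 0.61 [283. 223.] [ 0.5671 -0.0166] sat 121.0
top 0.51 [250. 236.] [0.5309 0.0837] sat 2.0
top 0.47 [316. 168.] [ 0.7354 -0.1197] sat 38.0
[ 0.6089 -0.2581  0.0906] 88.7583
```

Adaptor d has been knocked to about (0.654, −0.259). I'll update its guess and continue.

```bash
sed -i 's/d=(.6088,-.2583)/d=(.654,-.258)/' h.py
python3 - <<'E'
from h import *
L=pick("d",30,("c","b","a")); place((-.0082,.0022),L,[((.5,-.866),8,.006)])
L=pick("e",150,("c","b","a","d")); place((.032,.0260),L,[((1,0),6,.0045),((0,-1),8,.006)])
L=pick("f",30,("c","b","a","d","e")); place((-.0082,.0482),L,[((.5,-.866),8,.006)])
w=t2w((.015,0)); goto(*w,.18,TY+np.pi/2); ctrl.pause(.3); C,im,d=shot("wrist")
np.savez("q2.npz",K=C[0],r=C[1],t=C[2],im=im,d=d); cv2.imwrite("pics/q2.png",im); print(get_state()["time"])
cv2.imwrite("pics/q2z.png",cv2.resize(im[60:320,140:500],None,fx=2.2,fy=2.2,interpolation=cv2.INTER_CUBIC))
E
```

```text
d fit [ 0.6598 -0.2626] 14.6 0.059 moved 0.007450003397045271
 line 44.58359774938646 clr 0.10739991981844996
 w 0.01849483775921157 0.018966085957991142 91.2833
 placed [-6.3686 -0.689 ] z -0.01128998383246986 down 0 push [(0.0056, np.float64(8.936322303098079))] 96.8583
e fit [ 0.5221 -0.2646] 35.4 0.056 moved 0.00021081538428834953
 line 305.43745215473535 clr 0.056959492762427816
 w 0.018144988901989928 0.0185542041781372 100.675
 placed [34.2136 22.6547] z -0.011376818554887244 down 0 push [(0.0032, np.float64(6.60454955414418)), (0.0056, np.float64(8.182755226538616))] 107.4333
f fit [ 0.4611 -0.2709] 21.6 0.059 moved 0.00014235513457571742
 line 51.648363585610795 clr 0.2172718324166874
 w 0.01886313843444535 0.018436312545768163 111.3667
 placed [-6.4637 45.7992] z -0.011378151075107895 down 0 push [(0.0056, np.float64(8.440576058023371))] 117.0583
118.2417
```

View pics/q2z.png

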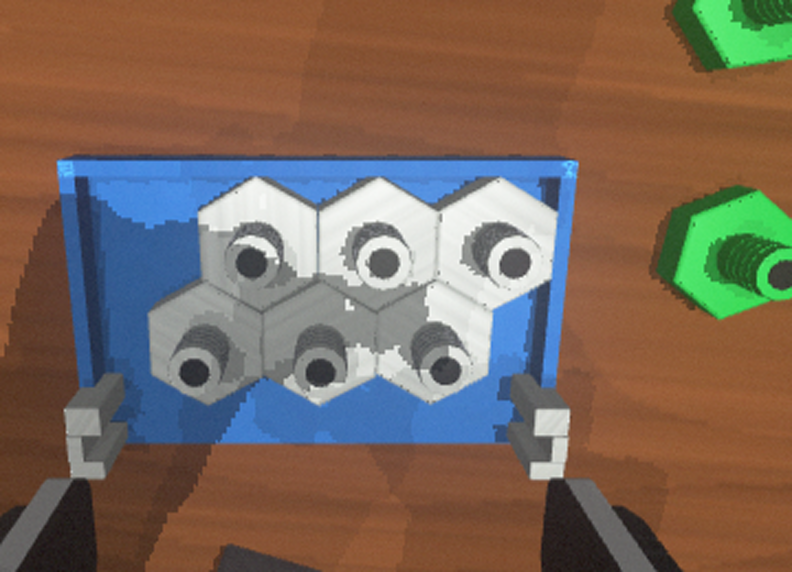

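All six are close-packed: back row at crop px (252,260), (380,258), (512,258) and front row at (195,370), (320,370), (443,370), with no visible gaps. Next is the plate; I'll check spigot spacing offline at the same time.

Run:
```python
from h import *
C,im,d=load("q","2"); P=cloud(C,d) 
from itertools import combinations
m=(P[...,2]>.0525)&(P[...,2]<.06)&(np.hypot(P[...,0]-.53,P[...,1]-.14)<.12); n,L,st,ce=cv2.connectedComponentsWithStats(m.astype(np.uint8))
S=[w2t(cv2.minEnclosingCircle(P[L==j][:,:2].astype(np.float32))[0])*1000 for j in range(1,n) if st[j,4]>40]; print(np.array(S))
print([round(float(np.hypot(*(a-b))),1) for a,b in combinations(S,2) if np.hypot(*(a-b))<60])
# plate
y=np.radians(80.78); p=np.array([.5037,.4032])
goto(*p,.15,y); ctrl.pause(.3); C,im,d=shot("wrist"); P=cloud(C,d); z=P[...,2]
for lo,hi in((.094,.1),(.053,.06)):
    Q=P[(np.hypot(P[...,0]-p[0],P[...,1]-p[1])<.11)&(z>lo)&(z<hi)]; r=cv2.minAreaRect(Q[:,:2].astype(np.float32)); print(r,np.median(Q[:,2]))
print(get_state()["time"])
```

```text
[[ 34.2124  22.9591]
 [ 33.8279 -23.3873]
 [ 33.6186 -69.1587]
 [ -7.0621  44.9614]
 [ -7.0156  -1.0614]
 [ -6.3464 -46.9931]]
[46.3, 46.8, 47.7, 45.8, 46.5, 46.6, 45.7, 46.0, 45.9]
((0.5043069124221802, 0.40335753560066223), (0.007535828277468681, 0.06009172275662422), 80.38330078125) 0.09657662941261326
((0.504104733467102, 0.40340083837509155), (0.007882962934672832, 0.1766485571861267), 80.7954330444336) 0.05655522199772052
119.625
```

The spacing has about 0.5 mm of noise, but A3–B2 reads 47.7 mm, so there may be a gap near 1 mm. Before the plate goes in, I'll nudge front-row B2 and B3 home with shut fingers and re-measure.

```bash
cat >> h.py <<'E'
from itertools import combinations
def pack_check(tag):
    V=look(tag,*t2w((.0,.0)),yaw=TY-np.pi/2,z=.15); R_=[]
    for C,im,d in V:
        P=cloud(C,d); m=(P[...,2]>.0525)&(P[...,2]<.06)&(np.hypot(P[...,0]-.55,P[...,1]-.14)<.11); n,L,st,ce=cv2.connectedComponentsWithStats(m.astype(np.uint8))
        S=[w2t(cv2.minEnclosingCircle(P[L==j][:,:2].astype(np.float32))[0])*1000 for j in range(1,n) if st[j,4]>40]
        R_.append(np.array(sorted(S,key=lambda s:(s[0]<13,s[1]))))
    print(np.hstack(R_) if len(R_[0])==len(R_[1]) else R_)
    M=(R_[0]+R_[1])/2 if len(R_[0])==len(R_[1]) else R_[0]
    print([(i,j,round(float(np.hypot(*(M[i]-M[j]))),1)) for i,j in combinations(range(len(M)),2) if np.hypot(*(M[i]-M[j]))<60],get_state()["time"])
def nudge(c,u,thr=12):
    u=np.array(u)/np.hypot(*u); s=t2w(np.array(c)-.0245*u); L=TY+np.arctan2(u[1],u[0])+np.pi/2
    goto(*s,.10,L); lin(*s,.030,.2); r=push(np.r_[TR@u,0],thr,.008,.0008); p=get_state()["tcp_pos"]; print("nudge",r,w2t(p)*1000)
    e=p[:2]-TR@u*.004; lin(*e,.030,.1); lin(*e,.10,.3)
E
python3 - <<'E'
from h import *
ctrl.close_gripper(40)
nudge((-.007,-.001),(1,0)); nudge((-.007,.045),(.5,-.866))
ctrl.ungrasp(); pack_check("pk")
E
```

```text
nudge (0.008, np.float64(12.535565628591915)) [-26.4775  -0.5437]
nudge (0.0064, np.float64(12.442637492803556)) [-16.9311  63.7086]
[[ 33.8114 -69.1823  33.8968 -68.9587]
 [ 33.921  -23.165   33.4003 -23.2788]
 [ 33.3991  22.8247  33.426   23.11  ]
 [ -6.3745 -47.0585  -7.0948 -46.9249]
 [ -6.4564  -1.0642  -6.8826  -0.767 ]
 [ -7.6836  44.9693  -7.6688  45.248 ]]
[(0, 1, 45.8), (0, 3, 46.2), (1, 2, 46.2), (1, 3, 46.9), (1, 4, 46.1), (2, 4, 46.7), (2, 5, 46.7), (3, 4, 46.1), (4, 5, 46.0)] 134.4167
```

Run:
```python
from h import *
ctrl.close_gripper(40)
nudge((-.0075,.0452),(1,-.15),8); nudge((-.0068,-.047),(1,0),10)
ctrl.ungrasp(); pack_check("pm")
im=cv2.imread("pics/pm0.png"); cv2.imwrite("pics/pmz.png",cv2.resize(im[60:300,120:460],None,fx=2.3,fy=2.3,interpolation=cv2.INTER_CUBIC))
```

```text
nudge (0.0056, np.float64(9.053932182825218)) [-26.9775  48.2042]
nudge (0.007200000000000001, np.float64(11.56142202646137)) [-26.6981 -46.4923]
[[ 33.6707 -68.9897  33.0705 -69.2685]
 [ 33.6361 -23.237   33.1375 -22.9963]
 [ 33.998   23.0275  33.1604  23.0477]
 [ -6.3662 -46.6144  -6.801  -46.7735]
 [ -6.3903  -0.7245  -6.2766  -0.6706]
 [ -6.9959  45.0731  -7.5373  45.1978]]
[(0, 1, 46.0), (0, 3, 45.8), (1, 2, 46.2), (1, 3, 46.4), (1, 4, 45.6), (2, 4, 46.4), (2, 5, 46.4), (3, 4, 46.0), (4, 5, 45.8)] 149.6083
```

View pics/pmz.png

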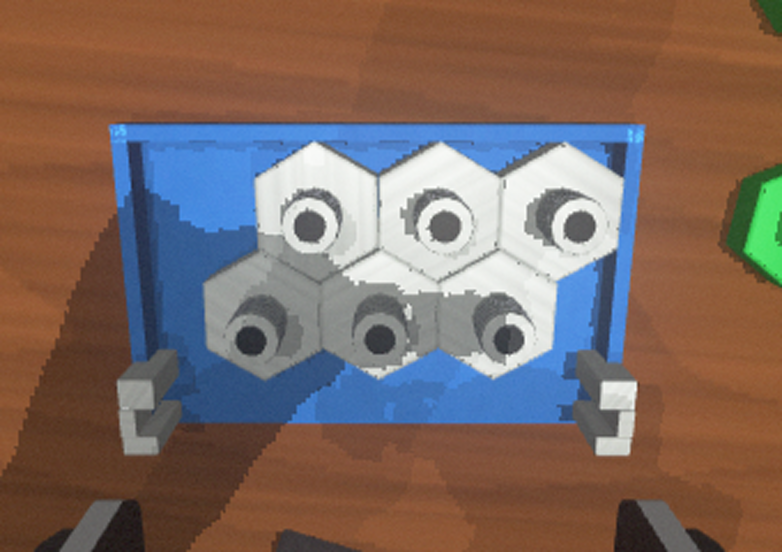

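The picture shows the tight pack, and all spacings are now 45.6–46.4 mm. Next I'll move the plate.

Run:
```python
from h import *
y=np.radians(80.78); p=np.array([.5037,.4032])
goto(*p,.125,y); lin(*p,.062); ctrl.pause(.15); ctrl.close_gripper(80); s=get_state(); print("w",s["width"],s["tcp_pos"],s["contact_force"])
z0=s["tcp_pos"][2]-DZ
lin(*p,.14,.2); s=get_state(); print("w",s["width"],s["time"])
if s["width"]<.005: raise SystemExit("no plate")
g=t2w((-.0435,0)); goto(*g,.14,TY); lin(*g,.113,.2); ctrl.pause(.4); s=get_state(); print(w2t(s["tcp_pos"])*1000,Rq(s["eef_rot"])[:,1],s["contact_force"],s["time"])
C,im,d=shot("wrist"); cv2.imwrite("pics/p0.png",im); P=cloud(C,d); z=P[...,2]; q=(P[...,:2]-TO)@TR*1000
roi=(abs(q[...,0]+43)<25)&(abs(q[...,1])<110)
Q=q[roi&(z>.096)&(z<.115)]; print("plate top pts",len(Q),cv2.minAreaRect(Q.astype(np.float32)) if len(Q) else 0)
Q=q[roi&(z>.042)&(z<.05)&(abs(q[...,1])>75)]
for sg in(-1,1):
    Z=Q[Q[:,1]*sg>0]; print("post",sg,len(Z),cv2.minAreaRect(Z.astype(np.float32)) if len(Z)>3 else 0)
```

```text
w 0.006984544128353361 [0.5038 0.4035 0.0226] [-0.2526  1.4034  0.5403]
w 0.006865568143995707 152.6083
[-43.2517   0.085 ] [0.9963 0.0856 0.0006] [-0.1036 -0.9382 -1.9007] 154.325
plate top pts 2798 ((-43.57971954345703, 7.9474029541015625), (7.963051795959473, 159.80711364746094), 0.24215693771839142)
post -1 0 0
post 1 1168 ((-41.20121383666992, 91.8862533569336), (30.939834594726562, 13.750544548034668), 0.03434097766876221)
```

View pics/p0.png

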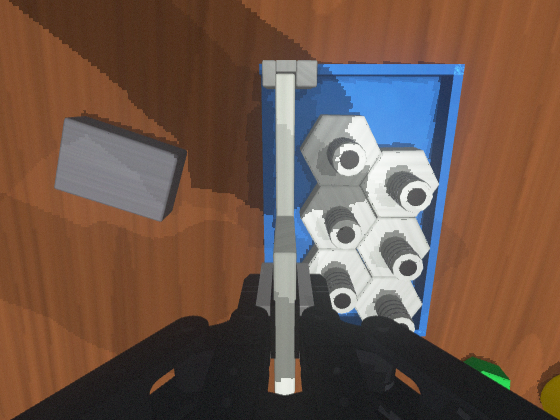

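The picture shows the plate aligned with the slot, its far end over the upper post at px (287,72). Measured plate x is −43.6 against a slot at about −43.3. I'll lower it with force checks.

Run:
```python
from h import *
g=t2w((-.0432,.0007)); f0=F()
for z in(.105,.098,.091,.078,.068,.064):
    lin(*g,z,.06); f=F()-f0; print(z,f)
    if np.abs(f).max()>20: raise SystemExit("jam")
r=push([0,0,-1],6,.008,.0006); s=get_state(); print(r,s["tcp_pos"][2]-DZ,s["contact_force"],s["time"])
if r[1]>6: ctrl.pause(.1); ctrl.ungrasp(); s=get_state(); _l(*s["tcp_pos"][:2],.10,.2); ctrl.pause(.3)
C,im,d=shot("wrist"); cv2.imwrite("pics/p1.png",im); P=cloud(C,d); z=P[...,2]; q=(P[...,:2]-TO)@TR*1000
roi=(abs(q[...,0]+43)<12)
for lo,hi in((.085,.12),(.05,.065)):
    m=roi&(z>lo)&(z<hi)&(abs(q[...,1])<100); print(lo,m.sum(),np.median(z[m]),cv2.minAreaRect(q[m].astype(np.float32)))
print(get_state()["time"])
```

```text
0.105 [-0.3776 -1.0942 -0.08  ]
0.098 [-0.598  -0.6181  0.0178]
0.091 [-0.9095 -2.2911 -0.0785]
0.078 [-1.019  -0.8771  0.4065]
0.068 [-0.1389 -0.5721 -0.5342]
0.064 [-0.2821 -0.1351 -0.6744]
(0.0036, np.float64(6.861169589923122)) 0.061041069210739526 [-2.0111  1.4893  4.5369] 157.775Traceback (most recent call last):
  File "<stdin>", line 7, in <module>
NameError: name '_l' is not defined
```

Run:
```python
from h import *
s=get_state(); print(s["width"]); lin(*s["tcp_pos"][:2],.16,.2); 
w=t2w((-.02,0)); goto(*w,.24,TY+np.pi/2); ctrl.pause(.3)
C,im,d=shot("wrist"); cv2.imwrite("pics/p1.png",im); P=cloud(C,d); z=P[...,2]; q=(P[...,:2]-TO)@TR*1000
roi=(abs(q[...,0]+43)<12)
for lo,hi in((.085,.12),(.05,.065)):
    m=roi&(z>lo)&(z<hi)&(abs(q[...,1])<100); print(lo,m.sum(),np.median(z[m]),cv2.minAreaRect(q[m].astype(np.float32)))
m=(z>.0525)&(z<.06)&(np.hypot(P[...,0]-.55,P[...,1]-.14)<.11)&(q[...,0]>-25); n,L,st,ce=cv2.connectedComponentsWithStats(m.astype(np.uint8))
print(np.array([np.r_[np.array(cv2.minEnclosingCircle(q[L==j].astype(np.float32))[0]),np.median(z[L==j])*1000] for j in range(1,n) if st[j,4]>30]))
C2,im2,_=shot("top"); cv2.imwrite("pics/end.png",np.hstack([cv2.resize(im,(400,300)),cv2.resize(im2[110:350,80:480],(400,240))[:300] if 0 else cv2.resize(im2[105:360,90:430],(400,300))])); print(get_state()["time"])
```

```text
0.08598454845711988
0.085 788 0.09538242542861194 ((-44.252689361572266, -0.9376068115234375), (7.796593189239502, 59.517616271972656), 0.1135651022195816)
0.05 1301 0.05542672646925598 ((-43.97231674194336, -0.7611541748046875), (8.26558780670166, 177.2801513671875), 0.015579846687614918)
[[ -7.5572  45.047   55.5382]
 [ -7.1    -46.8682  55.6451]
 [ -7.0677  -0.8875  55.497 ]
 [ 33.2691 -69.124   55.5353]
 [ 33.274  -23.0486  55.4863]
 [ 33.3816  23.3775  55.483 ]]
160.7333
```

View pics/end.png

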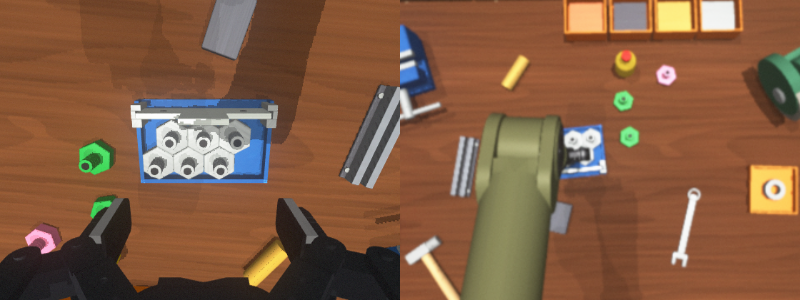

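The final views show the plate upright and home: its top edge is at 55 mm and it spans both posts. All six adaptors are level behind it, the collar lies flat in the dish, and the green and pink look-alikes and bystanders visible in the views look undisturbed.

```bash
python3 -c "
from station import ticket
print(ticket.close_job())"
```

```text
the job is handed in; nothing more can be done
None
```

The job is handed in at about 161 s of the 210 s limit: the collar lies flat in the dish, all six adaptors are close-packed in the tray (spigot spacings 45.6–46.4 mm before the plate went in), and the plate is fully home in the slot; the verdict was not shown.

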